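# Pin the fruit-tester stage to its clevis

### The job

Lock the sliding stage of the fruit tester: stand the clevis pin from its stand in the hole of the upper knuckle, then slide the stage along by its grip, feeling for the place where the hidden eye lines up and the pin drops into it, and press the pin fully home until its collar sits on the knuckle. Keep a light hand: never shove the stage hard against the pin, press the pin only as hard as its spring catch needs, and leave the glassware and the weighing boat where they are.

Things in the scene. Friction and masses are not known exactly. Their poses are not given: they have to be found in the camera images.
- clamp: Fixed aluminium base of the fruit tester, 80 x 335 x 8 mm. Origin at bench level below the pin hole, z up; the stage slides along its +y. Over the origin a clevis: lower knuckle z 13 to 26 mm, square upper knuckle 36 x 36 mm, z 42 to 66 mm, holes 12 mm, exactly in line, joined by a web on the +x side (to x = 31 mm). Nothing is higher than 66 mm but the stage's grip (78 mm).
- mouth (a point): Centre of the pin hole's mouth in the top face of the upper knuckle, 66 mm above the bench. Axes as the base.
- catch (a point): Point on the hole axis 19 mm above the bench, in the lower knuckle, where a spring ball catch juts into the hole. It holds up a pin that merely drops in: its collar then stays some 8 to 12 mm above the upper knuckle. Pushing the pin the rest of the way down takes about 6 to 15 N.
- stage (a joint): Sliding stage: 0 = parked, up to 0.078 m along the base's +y, towards the clevis. Starts between 0 and 0.014. Friction about 2.5 N; it stays where left. An eye bar bolted to it passes between the knuckles; the bar's setting on the stage is unknown and hidden, so its eye lines up with the knuckles at some reading from 0.026 to 0.066.
- gap (a point): Point on the hole axis 40 mm above the bench: top of the stage's eye bar (z 28 to 40 mm), partly under a thin cover plate (top z 44 mm, to 57 mm beyond the upper knuckle towards -y). The bar closes the gap between the knuckles but for one 12.5 mm hole, the eye. A pin on the bar (collar 30 mm above the knuckle) drops when the eye comes under it slowly (12 mm/s), and then stops the stage.
- grip (a point): Centre of the top of the stage's black upright grip, a block 30 mm (base x) by 16 mm (base y), its top 78 mm above the bench and its upper 34 mm free all round. It moves with the stage; it lies 155 mm minus the joint value from the hole, on the base's -y side.
- stand: Fixed grey plastic pin stand, foot 60 x 60 x 6 mm, block 46 x 46 mm, 46 mm high, with an upright 12.5 mm hole in its centre, in which the pin stands 40 mm deep. Origin at bench level in its centre.
- pin: Loose steel clevis pin, 80 g, standing upright in the stand. Origin at the tip, z up along the pin to the head. Shank 10 mm diameter and 56 mm long, its lowest 5 mm tapering to 7 mm; then a collar 22 mm diameter from 56 to 60 mm; then a round head 18 mm diameter from 60 to 84 mm (its top), to be gripped from above.
- tip (a point): The tip (lowest point) of the pin, on its axis.
- collar (a point): Underside of the pin's collar, on its axis, 56 mm above the tip. Pin fully home = this point at the mouth.
- boat: Bystander: white plastic weighing boat, 61 x 61 x 13 mm, loose. Origin under its centre.
- weigh_dish: Bystander: small glass dish, 63 mm wide, 17 mm high, loose. Origin under its centre.
- beaker: Bystander: glass beaker, 74 x 81 x 96 mm, loose. Origin under its centre.

How it is judged:
By the outcome, as a careful person would: the job done as asked, in the order asked, and still so for the second after the job is handed in, with the robot touching nothing.
It also fails if it takes over 54 s, if anything falls off the work surface, if the arm or the gripper's body presses on something with over 40 N, if the wrist force passes 120 N, or if a joint passes its speed limit or range.

### The arm

A 7-joint arm with a two-finger parallel gripper is mounted at the origin on a cart in front of the work surface, level with it; the furniture and walls round the work are solid. World frame = base frame: x ahead of the robot, y to its left, z up, the work surface at z = 0. Lengths are in mm, angles in rad, forces in N, time in s.
With the tool pointing down it reaches from about 400 to 850 mm from the base axis. Payload 4.4 kg.
Tool frame: the origin (TCP) lies between the finger pads; the fingertips stand 25 mm ahead of it and the grasp point (between the pads) lies 6 mm ahead of it; z points along the fingers, y is the line along which they close (so a half turn about z gives the same grasp; the last joint's range is limited). The gripper opens to 94 mm and grips with 3 to 60 N. Pads are 16 mm wide; open, the fingers measure 119 mm over their backs; the gripper's body (75 mm by 177 mm) begins 78 mm behind the grasp point.
Start: joints at [1.132, 0.628, 0.038, 1.517, -0.027, 0.996, -0.02], TCP at [236.774, -605.356, 230.478] pointing down, gripper open.
Joint ranges: [-3.06, 3.06], [-0.37, 2.12], [-1.25, 1.32], [0.18, 2.47], [-1.1, 4.24], [0.23, 1.98], [-2.94, 2.94]. Speed limits (rad/s): [2.57, 2.57, 3.14, 3.14, 3.14, 3.14, 3.14].

### API

Orientations are given as [roll, pitch, yaw] about the fixed x, y, z axes, in that order (R = Rz(yaw) Ry(pitch) Rx(roll)).
In Python, from cell import ctrl, grab_frame gives the robot as it stands.
- The arm moves only by the tool carry_out, never from a script. Its arguments are lists of equal length, an entry for each row: "fingers": the opening, from 0 (shut) to 1 (fully open); "linear": the shift along the tool's x, y, z in cm, a list of three; "roll": the turn about the tool's z in rad. In form: {"fingers": [fingers, ...], "linear": [[dx, dy, dz], ...], "roll": [roll, ...]}. A call has 1 to 10 rows; each row is the pose to reach, as a shift and turn from the pose commanded when the call began, along the tool's axes at that moment; what a row does not reach only later rows make up. A row lasts 1/8 s, in which the tool goes at most 62.5 mm and 10.7 degrees, less where a joint would pass 70% of its speed; a pose out of reach is approached as far as the arm can. A call with a gripper value outside its range is refused whole. The fingers move at their own pace and stop on an object; "squeeze" is the grip in N (left out, the last holds). Time passes only in rows, so rows that repeat a pose let the fingers close. It gives the time, the measured TCP pose, the force, the opening and the grip force at its end, in the units of the state.
- ctrl.read_state(): the state, without advancing time (a new reading comes with each control period).
- grab_frame(name): name is "scene" or "top" or "wrist"; returns a dict with "color" (400x640x3 uint8, red, green, blue), "z_map" (400x640 float32, mm along the optical axis (not along the pixel's ray), 0 where there is no reading), "camera_matrix" (3x3 intrinsics, pixels), "R" (3x3) and "t" (3): a world point X has camera coordinates R X + t. Camera axes: x right, y down, z forward; pixel columns grow to the right and rows downward; lengths in mm; the calibration is good to about 2 mm. A picture is of the moment at which its call begins.
- ctrl.job_done(): hands the job in; it is judged then, once.
The state is a dict: "time": time; "q": joint angles; "dq": joint speeds; "joint_efforts": joint torques, N m; "tcp_pos": TCP position; "ee_rot": TCP orientation; "wrist_force": force on the tool from outside, world axes, zero at the start; "moment": the same for the moment, N m; "grip_width": finger opening in mm; "grip_force": force on a finger pad.
Only numpy, scipy, OpenCV 4.12 (cv2) and the standard library are available. Lean on these libraries where they do the work, as an engineer would, in place of code of your own. Each camera call takes 0.05 s, during which the arm holds its last target. There are 200 camera calls.

## Working session

There is one attempt and no reset: what is moved stays moved. The work goes in short steps, Python scripts to look and compute and a tool call to move; the robot and the scene stay as the last step left them, time stands still between calls to the robot, and variables do not carry over. Pictures are saved under pics/ and viewed, at most 10 in all, crops included, and the job is handed in when it is done.

Besides the shell and the picture viewer there is one more tool, called after "Emit:" by a JSON object that holds its "method" and its "body", one argument or row to a line. carry_out: Moves the arm, as the interface text tells. Its arguments: {"type":"object","properties":{"fingers":{"type":"array","items":{"type":"number"}},"linear":{"type":"array","items":{"type":"array","items":{"type":"number"}}},"roll":{"type":"array","items":{"type":"number"}},"squeeze":{"type":"number"}},"required":["fingers","linear","roll"]}

```bash
mkdir -p pics; ls
cat > h.py <<'E'
import numpy as np, cv2
from cell import ctrl, grab_frame
def save(n,f,crop=None,s=1):
    im=f["color"][:,:,::-1]
    if crop: im=im[crop[1]:crop[3],crop[0]:crop[2]]
    cv2.imwrite("pics/"+n,cv2.resize(im,None,fx=s,fy=s))
def ray(f,u,v,z):
    K,R,t=f["camera_matrix"],f["R"],f["t"]
    d=R.T@np.linalg.inv(K)@np.array([u,v,1.]); c=-R.T@t
    return c+d*(z-c[2])/d[2]
def cloud(f):
    K,R,t=f["camera_matrix"],f["R"],f["t"]; Z=f["z_map"]
    v,u=np.mgrid[:Z.shape[0],:Z.shape[1]]
    P=np.stack([(u-K[0,2])/K[0,0]*Z,(v-K[1,2])/K[1,1]*Z,Z],-1)
    return (P-t)@R
def proj(f,X):
    p=f["camera_matrix"]@(f["R"]@np.array(X,float)+f["t"]); return p[:2]/p[2]
def tri(o):
    A=[];b=[]
    for f,u,v in o:
        K,R,t=f["camera_matrix"],f["R"],f["t"]
        d=R.T@np.linalg.inv(K)@np.array([u,v,1.]); d/=np.linalg.norm(d); M=np.eye(3)-np.outer(d,d)
        A.append(M); b.append(M@(-R.T@t))
    return np.linalg.solve(sum(A),sum(b))
E
python3 - <<'E'
from h import *
s=ctrl.read_state(); print({k:np.round(v,3) for k,v in s.items()})
ims=[]
for n in ("scene","top","wrist"):
    f=grab_frame(n); np.savez("f0_%s.npz"%n,**f); save("a_%s.png"%n,f)
    print(n,np.round(-f["R"].T@f["t"]),np.round(f["R"],2).tolist(),f["camera_matrix"][0,0])
E
```

```text
pics
{'time': np.float64(0.0), 'q': array([ 1.132,  0.629,  0.038,  1.518, -0.027,  0.996, -0.02 ]), 'dq': array([ 0.   ,  0.001, -0.001,  0.001,  0.001,  0.002, -0.001]), 'joint_efforts': array([-0.0000e+00, -5.4973e+01,  1.1430e+00, -1.8663e+01, -5.2000e-02,
        2.4000e-02,  0.0000e+00]), 'tcp_pos': array([ 236.536, -604.789,  229.585]), 'ee_rot': array([-3.14 ,  0.   ,  0.373]), 'wrist_force': array([-0.076,  0.476,  0.35 ]), 'moment': array([-0.034,  0.002,  0.003]), 'grip_force': np.float64(0.0), 'grip_width': np.float64(93.997)}
scene [-181.  836. 1285.] [[-0.77, -0.64, -0.01], [-0.46, 0.57, -0.69], [0.45, -0.52, -0.73]] 462.0818612483171
top [ 386.  -33. 1481.] [[-0.02, -1.0, -0.01], [-0.99, 0.02, -0.11], [0.11, 0.01, -0.99]] 451.5503017585787
wrist [ 314. -574.  384.] [[0.36, -0.93, -0.0], [-0.89, -0.35, 0.28], [-0.26, -0.1, -0.96]] 320.553821681261
```

View pics/a_top.png

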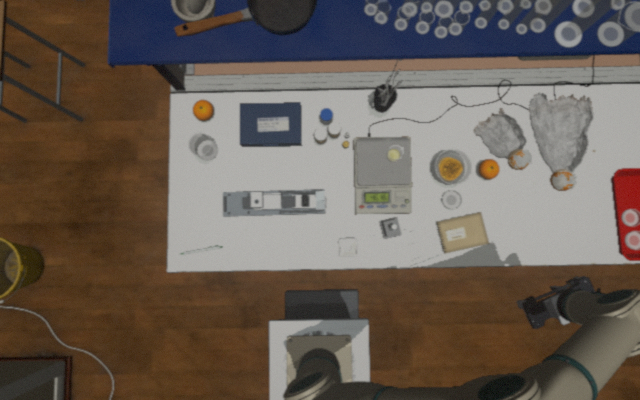

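View pics/a_scene.png

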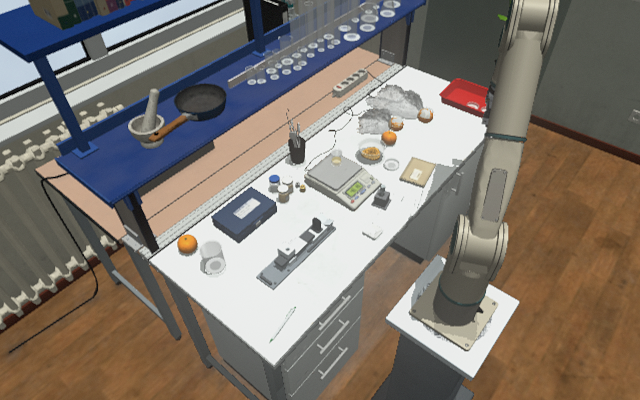

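Run:
```python
from h import *
a=dict(np.load("f0_top.npz")); b=dict(np.load("f0_scene.npz"))
A=cv2.resize(a["color"][182:262,215:415,::-1],None,fx=4,fy=4)
cv2.imwrite("pics/b_top.png",A)
B=cv2.resize(b["color"][180:290,250:400,::-1],None,fx=5,fy=5)
cv2.imwrite("pics/b_sc.png",B)
P=cloud(a); Q=cloud(b)
for u,v in [(257,200),(285,200),(306,200),(390,228),(390,221),(240,203),(347,246),(300,240)]: print(u,v,P[v,u].round())
```

```text
257 200 [534. 187.  46.]
285 200 [532.  98.  42.]
306 200 [527.  29.  79.]
390 228 [ 435. -232.   67.]
390 221 [ 458. -236.   43.]
240 203 [528. 247.  16.]
347 246 [382. -99.   4.]
300 240 [404.  53.   7.]
```

View pics/b_top.png

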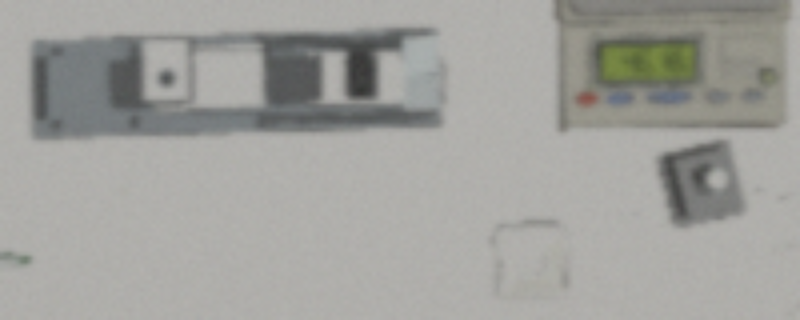

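View pics/b_sc.png

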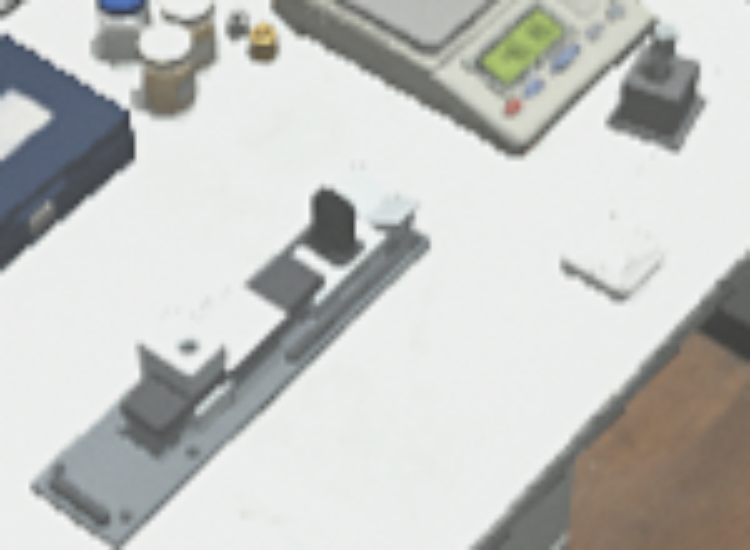

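Run:
```python
from h import *
a=dict(np.load("f0_top.npz")); b=dict(np.load("f0_scene.npz"));w=dict(np.load("f0_wrist.npz"))
g=lambda p:(215+p[0]/4-.375,182+p[1]/4-.375)
h=lambda p:(250+p[0]/5-.4,180+p[1]/5-.4)
for n,p,q in [("hole",(167,77),(188,346)),("pin",(714,179),(665,30))]:
    print(n,tri([(a,*g(p)),(b,*h(q))]).round(1), ray(a,*g(p),66 if n=="hole" else 90).round(1), ray(b,*h(q),66 if n=="hole" else 90).round(1))
print("grip",ray(a,*g((361,72)),78))
s=ctrl.read_state()
from scipy.spatial.transform import Rotation as Ro
R=Ro.from_euler("xyz",s["ee_rot"]).as_matrix(); print(R.round(3))
print("cam in tool", R.T@(-w["R"].T@w["t"]-s["tcp_pos"]), (w["R"]@R).round(3).tolist())
for T in [(435,-234,230)]: print((R.T@(np.array(T)-s["tcp_pos"])/10).round(2))
```

```text
hole [530.3 187.2  60.8] [528.8 185.7  66. ] [528.2 190.5  66. ]
pin [ 440.3 -237.9   88.1] [ 439.3 -238.3   90. ] [ 440.3 -235.6   90. ]
grip [528.49595607  32.16717407  78.        ]
[[ 0.931  0.364 -0.001]
 [ 0.364 -0.931  0.001]
 [-0.    -0.001 -1.   ]]
cam in tool [  83.03486362   -0.60452036 -154.31717566] [[-0.0, 1.0, 0.0], [-0.959, -0.0, -0.283], [-0.283, -0.0, 0.959]]
[ 3.199e+01 -2.732e+01  2.000e-02]
```

Emit:
{"method": "carry_out", "body": {
  "fingers": [1,1,1,1,1,1,1,1,1,1],
  "linear": [
    [3,-2.5,0],
    [7,-6,0],
    [12,-10,0],
    [17,-14,0],
    [22,-18.5,0],
    [27,-22.7,0],
    [30.5,-25.6,0],
    [32.2,-27,0],
    [32.2,-27,0],
    [32.2,-27,0]
  ],
  "roll": [0.04,0.1,0.18,0.26,0.32,0.36,0.373,0.373,0.373,0.373],
  "squeeze": 30
}}

```text
time: 1.4
tcp_pos: [437.5, -238.0, 230.4]
ee_rot: [3.141, 0.001, -0.002]
wrist_force: [-0.7, 0.4, -0.8]
grip_width: 93.8
grip_force: 0.0
```

Run:
```python
from h import *
f=grab_frame("wrist"); np.savez("f1.npz",**f); save("c.png",f)
s=ctrl.read_state(); np.savez("s1.npz",**s);print(s["time"],s["tcp_pos"],s["ee_rot"],s["dq"].round(3)); print(proj(f,(440,-237,90)))
```

```text
1.45 [ 437.4036085  -238.28580007  230.45321375] [ 3.14082715e+00  4.67117353e-04 -2.85140506e-03] [ 0.008 -0.    -0.003  0.    -0.002 -0.    -0.002]
[321.06235593 196.1376605 ]
```

View pics/c.png

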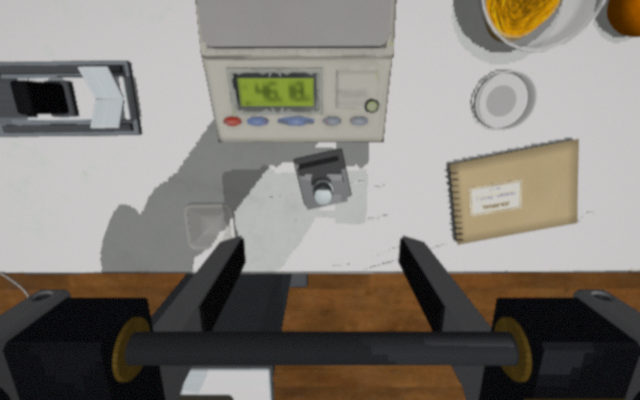

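Emit:
{"method": "carry_out", "body": {
  "fingers": [1,1,0.6,0.6,0.6],
  "linear": [
    [0,0,2],
    [0,0,5],
    [0,0,6],
    [0,0,6],
    [0,0,6]
  ],
  "roll": [0,0,0,0,0]
}}

```text
time: 2.08
tcp_pos: [438.7, -237.3, 171.3]
ee_rot: [3.141, -0.001, -0.001]
wrist_force: [-1.2, -0.5, 0.4]
grip_width: 67.2
grip_force: 0.0
```

```bash
cat >> h.py <<'E'
def blob(f,c,r,fn):
    "centroid of the masked component nearest c"
    im=f["color"].astype(float); m=fn(im).astype(np.uint8)
    y,x=np.mgrid[:400,:640]; m[np.hypot(x-c[0],y-c[1])>r]=0
    n,l,st,ce=cv2.connectedComponentsWithStats(m)
    i=1+np.argmax(st[1:,4]); return ce[i],st[i]
E
python3 - <<'E'
from h import *
s1=np.load("s1.npz"); f1=dict(np.load("f1.npz"))
f=grab_frame("wrist"); np.savez("f2.npz",**f); s=ctrl.read_state(); np.savez("s2.npz",**s)
print(s["time"],s["tcp_pos"],s["ee_rot"],s["grip_width"])
c2=proj(f,(440,-237,90)); print(c2)
A=cv2.resize(f1["color"][140:220,280:360,::-1],None,fx=5,fy=5,interpolation=0)
u,v=c2.astype(int); B=cv2.resize(f["color"][v-40:v+40,u-40:u+40,::-1],None,fx=5,fy=5,interpolation=0)
cv2.imwrite("pics/d.png",np.hstack([A,B])); print(u-40,v-40)
E
```

```text
2.125 [ 438.86955319 -237.19233317  171.36858811] [ 3.14078856e+00 -1.65306042e-03 -6.75409286e-04] 63.07902713217929
[321.83576237 217.88724393]
281 177
```

View pics/d.png

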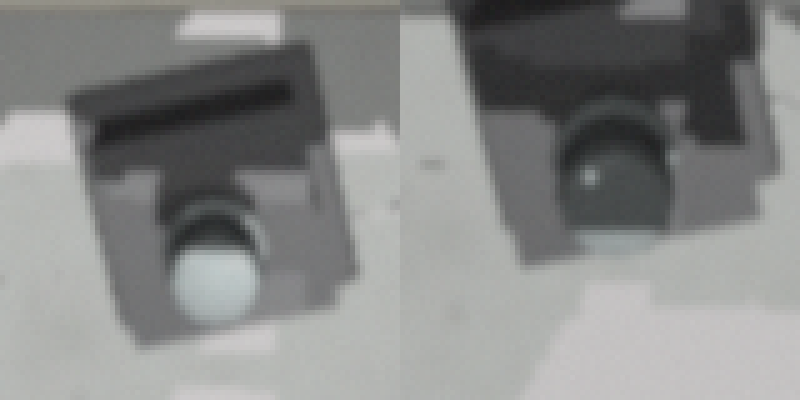

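Run:
```python
from h import *
f1=dict(np.load("f1.npz"));f2=dict(np.load("f2.npz"))
p1=(280+43-.4,140+57.2-.4);p2=(281+43-.4,177+39.8-.4)
print(tri([(f1,*p1),(f2,*p2)]), ray(f1,*p1,90), ray(f2,*p2,90))
# edges check of the disc
for e in (148,253): print(e, ray(f2,p2[0],177+e/5-.5,90))
for e in (248,325): print(e, ray(f1,p1[0],140+e/5-.5,90))
s=np.load("s2.npz"); print(proj(f2,(440,-237,90)), f2["z_map"][217,323], cloud(f2)[215:219,322:325].mean((0,1)))
```

```text
[ 431.37764387 -238.56552814   61.04104184] [ 439.34190434 -238.46477347   90.        ] [ 441.21818906 -238.37095356   90.        ]
148 [ 449.57689397 -238.36620771   90.        ]
253 [ 432.3640997  -238.37598067   90.        ]
248 [ 446.90356537 -238.47450538   90.        ]
325 [ 431.67267413 -238.45490312   90.        ]
[321.83576237 217.88724393] 250.02452 [ 441.23642107 -237.90303265   90.29497079]
```

Emit:
{"method": "carry_out", "body": {
  "fingers": [0.5,0.4,0.4,0.4,0.4,0.1,0.1,0.1,0.1],
  "linear": [
    [0.2,0.1,1.5],
    [0.2,0.1,4],
    [0.2,0.1,6.5],
    [0.2,0.1,7.8],
    [0.2,0.1,7.8],
    [0.2,0.1,7.8],
    [0.2,0.1,7.8],
    [0.2,0.1,7.8],
    [0.2,0.1,7.8]
  ],
  "roll": [0,0,0,0,0,0,0,0,0],
  "squeeze": 30
}}

```text
time: 3.25
tcp_pos: [440.9, -237.9, 93.1]
ee_rot: [3.141, -0.001, -0.0]
wrist_force: [0.9, -0.7, 4.6]
grip_width: 17.3
grip_force: 30.0
```

Emit:
{"method": "carry_out", "body": {
  "fingers": [0.1,0.1,0.1,0.1,0.1,0.1,0.1,0.1],
  "linear": [
    [0,0,-0.5],
    [0,0,-2],
    [0,0,-4],
    [0,0,-6.5],
    [0.5,-3,-8.5],
    [1.5,-8,-9.5],
    [2.6,-13,-9.5],
    [3.7,-18,-9.5]
  ],
  "roll": [0,0,0,0,0,0,0,0]
}}

```text
time: 4.25
tcp_pos: [477.4, -56.0, 188.6]
ee_rot: [-3.141, -0.001, -0.001]
wrist_force: [1.4, -0.9, -0.1]
grip_width: 17.6
grip_force: 30.0
```

Emit:
{"method": "carry_out", "body": {
  "fingers": [0.1,0.1,0.1,0.1,0.1,0.1,0.1,0.1],
  "linear": [
    [1.1,-5,0],
    [2.2,-10,0],
    [3.3,-15,0],
    [4.3,-19.5,0],
    [4.8,-23,0],
    [5.1,-24.5,0],
    [5.1,-24.5,0],
    [5.1,-24.5,0]
  ],
  "roll": [0,0,0,0,0,0,0,0]
}}

```text
time: 5.25
tcp_pos: [528.3, 185.1, 187.6]
ee_rot: [3.14, 0.0, -0.003]
wrist_force: [0.0, 0.4, -1.1]
grip_width: 17.2
grip_force: 30.0
```

Run:
```python
from h import *
f=grab_frame("wrist"); np.savez("f3.npz",**f); s=ctrl.read_state(); np.savez("s3.npz",**s)
print(s["time"],s["tcp_pos"],s["ee_rot"],s["grip_width"],s["wrist_force"])
print(proj(f,(529,187,66)))
save("e.png",f)
```

```text
5.3 [528.31824765 185.07591316 187.65663676] [ 3.14043048e+00  4.02381776e-04 -3.06690242e-03] 17.376384176022324 [-0.63134831 -0.17481534 -0.61538772]
[319.92128463 203.55707668]
```

View pics/e.png

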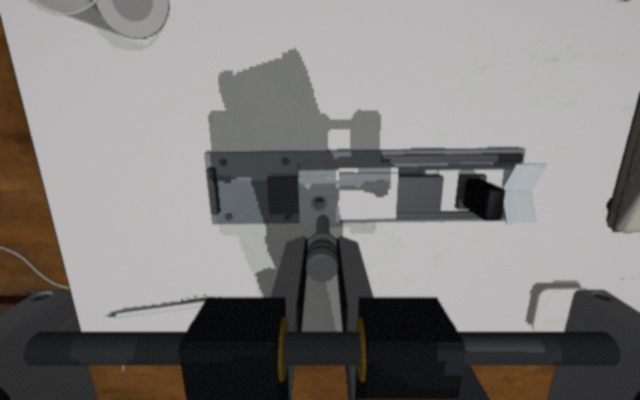

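Run:
```python
from h import *
f=dict(np.load("f3.npz"))
save("e2.png",f,(270,140,390,260),5)
```

```text
(no output)
```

View pics/e2.png

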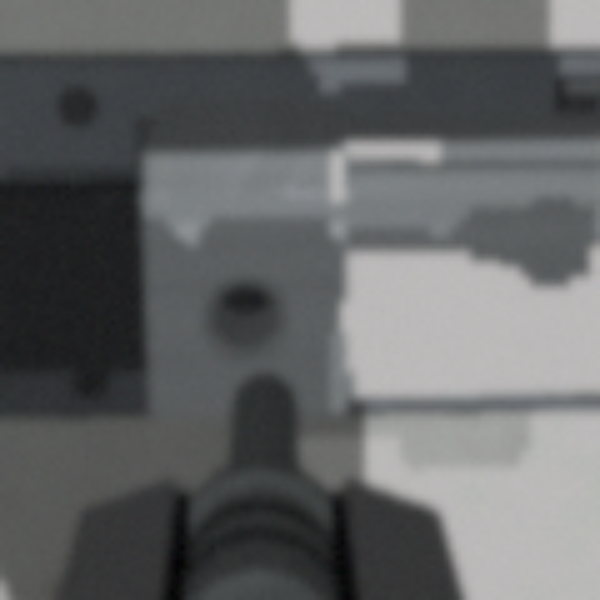

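Run:
```python
from h import *
f=dict(np.load("f3.npz")); g=lambda x,y:(270+x/5-.4,140+y/5-.4)
C=cloud(f)
print("hole",ray(f,*g(245,314),66),"edges",ray(f,*g(245,281),66)[0],ray(f,*g(245,349),66)[0],ray(f,*g(211,314),66)[1],ray(f,*g(279,314),66)[1])
print("knuckle top z by depth",np.median(C[205:212,305:312,2]), "tip far edge",ray(f,*g(266,376),100.6), "shank z96 sides",ray(f,*g(234,440),96)[1],ray(f,*g(297,440),96)[1])
print("knuckle corners",[ray(f,*g(*p),66)[:2].round(1).tolist() for p in ((142,152),(148,412),(340,212),(335,412),(345,250))])
u,v=(int(round(x)) for x in g(265,560)); print("head",C[v,u],C[v-3:v+10,u].round(1).tolist())
print("grip",[C[v,480].round().tolist() for v in (185,192,200)], ray(f,470,185,78))
a=np.array([ray(f,207,152,8),ray(f,524,148,8)]); print("base far edge",a)
```

```text
hole [530.0874923  188.18113616  66.        ] edges 536.2242485116891 523.4967089656957 194.2842123011452 182.07771989689897
knuckle top z by depth 65.96760148733364 tip far edge [529.97663618 184.58135486 100.6       ] shank z96 sides 189.82393734421942 179.50398660682387
knuckle corners [[559.6, 206.0], [511.5, 206.0], [548.8, 171.3], [511.4, 171.8], [541.9, 170.4]]
head [536.11561016 184.86205995 182.32479189] [[536.3, 184.8, 178.8], [536.7, 184.9, 180.9], [536.3, 184.9, 181.5], [536.1, 184.9, 182.3], [536.3, 184.9, 184.0], [536.3, 184.9, 185.2], [534.9, 184.9, 183.5], [535.6, 184.9, 186.3], [533.8, 184.9, 183.8], [533.1, 184.9, 183.5], [533.3, 184.9, 185.2], [532.5, 184.9, 184.7], [531.6, 184.9, 184.1]]
grip [[545.0, 43.0, 62.0], [539.0, 44.0, 66.0], [532.0, 44.0, 68.0]] [548.52248456  59.97735225  78.        ]
base far edge [[567.93050432 304.19651182   8.        ]
 [571.03638379 -24.21495132   8.        ]]
```

Emit:
{"method": "carry_out", "body": {
  "fingers": [0.1,0.1,0.1,0.1,0.1,0.1,0.1],
  "linear": [
    [0.3,-0.35,0.5],
    [0.3,-0.35,1.5],
    [0.3,-0.35,2.5],
    [0.3,-0.35,2.9],
    [0.3,-0.35,2.9],
    [0.3,-0.35,2.9],
    [0.3,-0.35,2.9]
  ],
  "roll": [0,0,0,0,0,0,0]
}}

```text
time: 6.18
tcp_pos: [531.6, 191.0, 158.8]
ee_rot: [-3.141, -0.001, -0.0]
wrist_force: [0.7, 0.5, -1.0]
grip_width: 17.3
grip_force: 30.0
```

Run:
```python
from h import *
f=grab_frame("wrist"); np.savez("f4.npz",**f); s=ctrl.read_state()
print(s["time"],s["tcp_pos"],s["wrist_force"],proj(f,(530,188,66)))
save("g.png",f,(260,160,380,280),5)
```

```text
6.225 [531.63041153 190.92168856 158.8059529 ] [-0.34472619  0.49469981 -0.50892578] [325.97322787 216.55530126]
```

View pics/g.png

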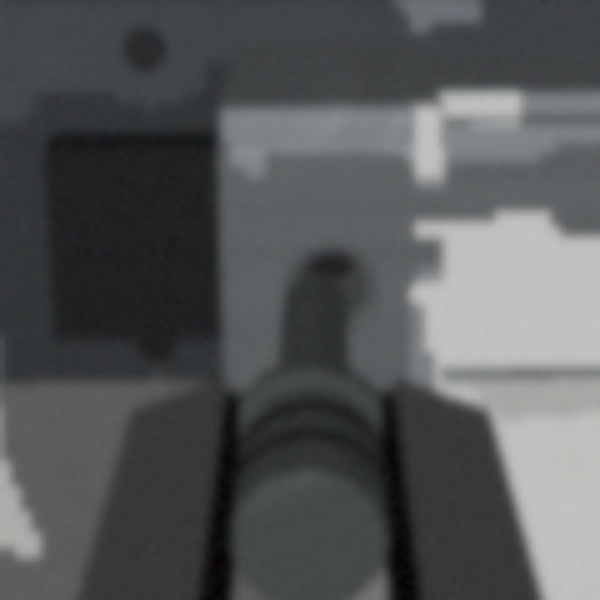

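Run:
```python
from h import *
f=dict(np.load("f4.npz")); g=lambda x,y:(260+x/5-.4,160+y/5-.4)
for z in (70,72): print("tip far edge",ray(f,*g(318,262),z))
print("shank z82",ray(f,*g(283,330),80),ray(f,*g(349,330),80))
print("hole far",ray(f,*g(330,248),66),"right",ray(f,*g(366,290),66),"hole pred px",(proj(f,(530.1,188.2,66))-[259.6,159.6])*5)
print("head disc",ray(f,*g(311,535),156),[ray(f,*g(311,y),156)[0] for y in (470,600)])
print("knuckle",ray(f,*g(218,300),66)[1],ray(f,*g(409,330),66)[1])
# dark profile along column & row of the hole
im=f["color"].mean(2).astype(int); print(im[205:224,325].tolist(), im[213:226:3,315:338].tolist())
```

```text
tip far edge [535.20205078 190.28163147  70.        ]
tip far edge [535.85281787 190.29120488  72.        ]
shank z82 [527.38021945 195.74232387  80.        ] [527.37733821 185.51444663  80.        ]
hole far [536.2807594  188.32353155  66.        ] right [529.09933263 182.43168636  66.        ] hole pred px [330.64025256 284.19521181]
head disc [532.00108663 191.42272188 156.        ] [np.float64(539.7233603008881), np.float64(524.0804774948282)]
knuckle 206.59112388640727 175.30280212741778
[97, 95, 93, 91, 78, 64, 45, 35, 35, 39, 44, 46, 48, 46, 48, 46, 47, 47, 47] [[97, 94, 90, 84, 76, 65, 53, 44, 38, 34, 35, 34, 35, 35, 40, 52, 63, 74, 82, 86, 94, 95, 95], [93, 88, 80, 69, 60, 55, 51, 51, 50, 47, 46, 46, 52, 58, 62, 64, 64, 68, 74, 81, 90, 94, 97], [94, 84, 65, 52, 50, 50, 47, 51, 50, 49, 48, 46, 48, 51, 59, 63, 64, 68, 76, 84, 90, 93, 97], [90, 75, 58, 50, 49, 52, 52, 51, 49, 50, 47, 46, 47, 49, 59, 69, 79, 83, 88, 91, 92, 96, 95], [87, 69, 55, 53, 48, 50, 52, 51, 48, 48, 47, 46, 47, 52, 69, 80, 87, 91, 92, 95, 95, 95, 96]]
```

Emit:
{"method": "carry_out", "body": {
  "fingers": [0.1,0.1,0.1,0.1,0.1,0.1],
  "linear": [
    [-0.18,0.23,0],
    [-0.18,0.23,0.2],
    [-0.18,0.23,0.6],
    [-0.18,0.23,0.9],
    [-0.18,0.23,1.1],
    [-0.18,0.23,1.1]
  ],
  "roll": [0,0,0,0,0,0]
}}

```text
time: 6.98
tcp_pos: [529.5, 188.5, 147.2]
ee_rot: [3.141, 0.0, -0.0]
wrist_force: [1.7, 0.6, -0.3]
grip_width: 17.4
grip_force: 30.0
```

Emit:
{"method": "carry_out", "body": {
  "fingers": [0.1,0.1,0.1,0.1,0.1,0.1],
  "linear": [
    [0,0,0.3],
    [0,0,0.6],
    [0,0,0.9],
    [0,0,1.2],
    [0,0,1.5],
    [0,0,1.5]
  ],
  "roll": [0,0,0,0,0,0]
}}

```text
time: 7.72
tcp_pos: [529.4, 188.5, 132.2]
ee_rot: [3.141, 0.001, -0.0]
wrist_force: [0.5, -0.5, -0.9]
grip_width: 17.3
grip_force: 30.0
```

Emit:
{"method": "carry_out", "body": {
  "fingers": [0.1,0.1,0.1,0.3,0.5,0.5,0.5,0.5],
  "linear": [
    [0,0,0.2],
    [0,0,0.35],
    [0,0,0.35],
    [0,0,0.35],
    [0,0,0.35],
    [0,0,0.35],
    [0,0,-0.5],
    [0,0,-3]
  ],
  "roll": [0,0,0,0,0,0,0,0]
}}

```text
time: 8.72
tcp_pos: [528.8, 188.3, 162.3]
ee_rot: [3.141, 0.002, -0.0]
wrist_force: [0.1, 1.0, -0.2]
grip_width: 47.0
grip_force: 0.0
```

Emit:
{"method": "carry_out", "body": {
  "fingers": [0.5,0.5,0.5,0.5,0.5,0.5],
  "linear": [
    [0,1.5,-2],
    [0,6.5,-4],
    [0,11,-4],
    [0,13.5,-4],
    [0,13.5,-4],
    [0,13.5,-4]
  ],
  "roll": [0,0,0,0,0,0]
}}

```text
time: 9.48
tcp_pos: [529.7, 55.2, 202.7]
ee_rot: [-3.14, -0.0, 0.001]
wrist_force: [-0.8, 0.9, -1.1]
grip_width: 47.0
grip_force: 0.0
```

Run:
```python
from h import *
f=grab_frame("wrist"); np.savez("f5.npz",**f); s=ctrl.read_state()
print(s["time"],s["tcp_pos"],s["wrist_force"],s["grip_width"])
save("i.png",f)
C=cloud(f); m=(abs(C[...,2]-78)<3)&(abs(C[...,0]-529)<30)&(abs(C[...,1]-40)<40); P=C[m]
print(m.sum(),P.min(0),P.max(0),np.median(P,0))
m=(C[...,2]>85)&(np.hypot(C[...,0]-529,C[...,1]-188)<25)&(C[...,2]<135); P=C[m]; print(m.sum(), P.mean(0) if m.any() else "", P[:,2].max() if m.any() else "")
```

```text
9.525 [529.68156691  55.51449221 202.60462266] [ 0.94371645 -0.02721734 -0.7337589 ] 46.79501128059445
523 [517.01709968  28.24725582  75.05802345] [545.82851696  43.86822609  80.12337877] [532.17395805  36.48078372  77.81250573]
887 [531.33933168 185.02273507 115.06737681] 125.7525191035906
```

View pics/i.png

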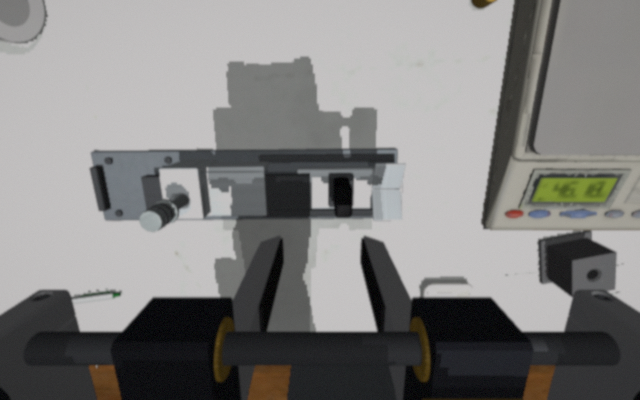

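Run:
```python
from h import *
C=cloud(dict(np.load("f5.npz")))
for x in (515,525,530,535,545):
    print(x,[(int(p[1]),int(p[2])) for p in (C[(abs(C[...,0]-x)<1.2)&(abs(C[...,1]-y)<1)&(C[...,2]>-5)] for y in range(-20,70,4)) if len(p) for p in [p.mean(0)]])
```

```text
515 [(-20, 37), (-15, 37), (-11, 36), (-7, 36), (-3, 36), (0, 36), (4, 27), (7, 26), (11, 26), (16, 25), (19, 25), (23, 33), (44, 34), (47, 33), (51, 25), (56, 26), (60, 26), (63, 26), (68, 32)]
525 [(-19, 30), (-16, 226), (-11, 30), (-8, 30), (-4, 30), (0, 30), (3, 25), (8, 26), (12, 26), (15, 25), (19, 26), (28, 76), (32, 211), (35, 77), (40, 78), (43, 56), (47, 33), (51, 26), (56, 26), (60, 26), (63, 26), (68, 29)]
530 [(-20, 27), (-16, 263), (-11, 27), (-8, 28), (-4, 27), (0, 27), (3, 26), (8, 25), (11, 25), (15, 26), (19, 26), (32, 216), (36, 77), (39, 77), (43, 61), (47, 33), (51, 26), (56, 25), (60, 26), (63, 25), (68, 29)]
535 [(-19, 28), (-16, 278), (-12, 28), (-7, 29), (-3, 28), (0, 28), (4, 26), (8, 25), (11, 26), (15, 26), (20, 26), (23, 33), (28, 75), (32, 216), (36, 78), (39, 78), (44, 59), (47, 33), (51, 25), (56, 25), (60, 26), (64, 26), (68, 31)]
545 [(-20, 34), (-16, 287), (-11, 34), (-8, 35), (-4, 35), (0, 34), (3, 28), (7, 26), (12, 26), (16, 25), (20, 25), (24, 33), (28, 38), (31, 97), (35, 60), (39, 60), (43, 50), (47, 33), (51, 26), (56, 25), (60, 26), (63, 24), (68, 30)]
```

Emit:
{"method": "carry_out", "body": {
  "fingers": [0.5,0.5,0.4,0.4,0.4,0.4,0.2,0.1,0.1,0.1],
  "linear": [
    [0.1,1,1],
    [0.1,1.9,4.5],
    [0.1,1.9,9],
    [0.1,1.9,11.5],
    [0.1,1.9,12.6],
    [0.1,1.9,12.6],
    [0.1,1.9,12.6],
    [0.1,1.9,12.6],
    [0.1,1.9,12.6],
    [0.1,1.9,12.6]
  ],
  "roll": [0,0,0,0,0,0,0,0,0,0],
  "squeeze": 8
}}

```text
time: 10.78
tcp_pos: [531.3, 34.9, 77.4]
ee_rot: [-3.141, -0.002, 0.0]
wrist_force: [0.1, 0.8, 6.2]
grip_width: 15.9
grip_force: 8.0
```

Emit:
{"method": "carry_out", "body": {
  "fingers": [0.1,0.1,0.1,0.1,0.1,0.1,0.1,0.1,0.1,0.1],
  "linear": [
    [0,-0.15,0],
    [0,-0.35,0],
    [0,-0.6,0],
    [0,-0.85,0],
    [-0.01,-1.1,0],
    [-0.01,-1.35,0],
    [-0.01,-1.6,0],
    [-0.02,-1.8,0],
    [-0.02,-1.9,0],
    [-0.02,-1.9,0]
  ],
  "roll": [0,0,0,0,0,0,0,0,0,0]
}}

```text
time: 12.02
tcp_pos: [531.1, 52.1, 77.4]
ee_rot: [3.14, -0.002, -0.001]
wrist_force: [0.5, -3.8, 6.8]
grip_width: 15.9
grip_force: 8.0
```

Emit:
{"method": "carry_out", "body": {
  "fingers": [0.1,0.1,0.1,0.1],
  "linear": [
    [0,-0.12,0],
    [0,-0.25,0],
    [0,-0.37,0],
    [0,-0.5,0]
  ],
  "roll": [0,0,0,0]
}}

```text
time: 12.52
tcp_pos: [531.1, 56.9, 77.4]
ee_rot: [3.14, -0.002, -0.001]
wrist_force: [-1.2, -3.2, 5.9]
grip_width: 15.9
grip_force: 8.0
```

Emit:
{"method": "carry_out", "body": {
  "fingers": [0.1,0.1,0.1],
  "linear": [
    [-0.01,-0.13,0],
    [-0.01,-0.26,0],
    [-0.01,-0.39,0]
  ],
  "roll": [0,0,0]
}}

```text
time: 12.9
tcp_pos: [531.0, 61.1, 77.4]
ee_rot: [3.14, -0.002, -0.001]
wrist_force: [-0.8, -3.6, 6.7]
grip_width: 16.5
grip_force: 8.0
```

Emit:
{"method": "carry_out", "body": {
  "fingers": [0.1,0.1,0.1],
  "linear": [
    [0,-0.13,0],
    [0,-0.26,0],
    [0,-0.39,0]
  ],
  "roll": [0,0,0]
}}

```text
time: 13.28
tcp_pos: [531.0, 65.1, 77.4]
ee_rot: [3.14, -0.002, -0.001]
wrist_force: [-0.4, -1.7, 7.0]
grip_width: 16.1
grip_force: 8.0
```

Emit:
{"method": "carry_out", "body": {
  "fingers": [0.1,0.1,0.1],
  "linear": [
    [0,-0.13,0],
    [0,-0.26,0],
    [0,-0.39,0]
  ],
  "roll": [0,0,0]
}}

```text
time: 13.65
tcp_pos: [530.9, 67.3, 77.3]
ee_rot: [3.139, -0.001, -0.002]
wrist_force: [-0.2, -6.5, 6.7]
grip_width: 16.0
grip_force: 8.0
```

```bash
cat > p.py <<'E'
from h import *
a=dict(np.load("f0_scene.npz"))
for n in ("wrist","scene","top"):
    f=grab_frame(n); np.savez("f6_%s.npz"%n,**f); C=cloud(f)
    m=(C[...,2]>72)&(np.hypot(C[...,0]-530,C[...,1]-187)<25)&(C[...,2]<130); P=C[m]
    print(n,m.sum(),P[P[:,2]>P[:,2].max()-6].mean(0).round(1) if m.any() else "", np.percentile(P[:,2],[50,90,99]).round(1) if m.any() else "")
s=ctrl.read_state(); print(s["time"],s["tcp_pos"].round(1),s["wrist_force"].round(1))
E
python3 p.py
```

```text
wrist 2254 [535.9 184.5 102.2] [ 92.2 103.1 104.2]
scene 52 [530.3 194.7 103.8] [ 93.1 104.4 106.4]
top 47 [530.8 186.  106.3] [100.3 107.4 108.8]
13.8 [530.9  67.3  77.3] [-1.  -5.3  7.1]
```

Emit:
{"method": "carry_out", "body": {
  "fingers": [0.1,0.1,0.1,0.3,0.45,0.45,0.45,0.45,0.45],
  "linear": [
    [0,0.2,0],
    [0,0.4,0],
    [0,0.4,0],
    [0,0.4,0],
    [0,0.4,0],
    [0,0.4,-0.5],
    [0,0.4,-3],
    [0,0.4,-7],
    [0,0.4,-8.5]
  ],
  "roll": [0,0,0,0,0,0,0,0,0]
}}

```text
time: 14.92
tcp_pos: [531.4, 66.3, 163.5]
ee_rot: [-3.141, -0.003, -0.0]
wrist_force: [0.5, 1.0, -0.8]
grip_width: 42.7
grip_force: 0.0
```

Run:
```python
from h import *
f=grab_frame("wrist"); C=cloud(f); s=ctrl.read_state()
print(s["time"],s["tcp_pos"].round(1),s["wrist_force"].round(1))
m=(abs(C[...,2]-78)<3)&(abs(C[...,0]-529)<30)&(abs(C[...,1]-70)<40); P=C[m]; print(P.min(0).round(1),P.max(0).round(1))
m=(C[...,2]>100)&(np.hypot(C[...,0]-530,C[...,1]-187)<25)&(C[...,2]<130); P=C[m]; print(m.sum(),P.min(0).round(1),P.max(0).round(1),P.mean(0).round(1))
```

```text
14.975 [531.9  66.4 164.3] [-0.4  0.   0.7]
[516.2  59.3  75.1] [545.6  75.3  79.9]
497 [523.7 178.3 100. ] [541.2 196.6 105.6] [533.  186.7 103.2]
```

Emit:
{"method": "carry_out", "body": {
  "fingers": [0.3,0.1,0,0,0,0,0,0],
  "linear": [
    [0,-2,0],
    [-0.1,-6,0],
    [-0.1,-10,0],
    [-0.1,-12.1,0],
    [-0.1,-12.1,1],
    [-0.1,-12.1,2.5],
    [-0.1,-12.1,3],
    [-0.1,-12.1,3]
  ],
  "roll": [0,0,0,0,0,0,0,0]
}}

```text
time: 15.98
tcp_pos: [529.1, 185.8, 130.8]
ee_rot: [3.141, 0.001, -0.002]
wrist_force: [0.1, 0.1, 0.0]
grip_width: 0.1
grip_force: 0.0
```

Emit:
{"method": "carry_out", "body": {
  "fingers": [0,0,0,0,0],
  "linear": [
    [0,0,0.1],
    [0,0,0.2],
    [0,0,0.3],
    [0,0,0.4],
    [0,0,0.4]
  ],
  "roll": [0,0,0,0,0]
}}

```text
time: 16.6
tcp_pos: [529.7, 187.5, 128.0]
ee_rot: [-3.141, -0.001, -0.0]
wrist_force: [-0.1, -0.0, 4.2]
grip_width: 0.4
grip_force: 2.1
```

Emit:
{"method": "carry_out", "body": {
  "fingers": [0,0,0,0],
  "linear": [
    [0,0,0.05],
    [0,0,0.1],
    [0,0,0.15],
    [0,0,0.15]
  ],
  "roll": [0,0,0,0]
}}

```text
time: 17.1
tcp_pos: [529.6, 187.5, 126.6]
ee_rot: [-3.141, -0.001, -0.0]
wrist_force: [-1.7, -0.4, 6.2]
grip_width: 0.5
grip_force: 3.3
```

Emit:
{"method": "carry_out", "body": {
  "fingers": [0,0,0,0,0],
  "linear": [
    [0,0,0.07],
    [0,0,0.15],
    [0,0,0.22],
    [0,0,0.3],
    [0,0,0.3]
  ],
  "roll": [0,0,0,0,0]
}}

```text
time: 17.73
tcp_pos: [529.4, 187.5, 123.4]
ee_rot: [-3.141, -0.0, -0.0]
wrist_force: [-0.6, 0.2, 4.6]
grip_width: 0.3
grip_force: 2.5
```

Emit:
{"method": "carry_out", "body": {
  "fingers": [0,0,0,0,0],
  "linear": [
    [0,0,0.07],
    [0,0,0.15],
    [0,0,0.22],
    [0,0,0.3],
    [0,0,0.3]
  ],
  "roll": [0,0,0,0,0]
}}

```text
time: 18.35
tcp_pos: [529.2, 187.5, 120.4]
ee_rot: [-3.141, 0.0, -0.0]
wrist_force: [-1.0, -0.5, 4.9]
grip_width: 0.4
grip_force: 2.7
```

Emit:
{"method": "carry_out", "body": {
  "fingers": [0,0,0,0],
  "linear": [
    [0,0,0.07],
    [0,0,0.15],
    [0,0,0.22],
    [0,0,0.22]
  ],
  "roll": [0,0,0,0]
}}

```text
time: 18.85
tcp_pos: [529.2, 187.6, 119.6]
ee_rot: [-3.141, -0.0, -0.0]
wrist_force: [-4.2, -0.9, 17.1]
grip_width: 0.4
grip_force: 8.5
```

Emit:
{"method": "carry_out", "body": {
  "fingers": [0,0,0,0,0,0,0],
  "linear": [
    [0,0,-0.3],
    [0,0,-1],
    [0,0,-4],
    [0,3,-7],
    [0,8,-8],
    [0,8,-8],
    [0,8,-8]
  ],
  "roll": [0,0,0,0,0,0,0]
}}

```text
time: 19.73
tcp_pos: [529.2, 107.7, 197.7]
ee_rot: [-3.141, 0.0, -0.0]
wrist_force: [-0.8, 0.5, -0.1]
grip_width: 0.2
grip_force: 0.0
```

```bash
python3 p.py
python3 - <<'E'
from h import *
f=dict(np.load("f6_wrist.npz")); C=cloud(f)
m=(C[...,2]>72)&(np.hypot(C[...,0]-530,C[...,1]-187)<18); P=C[m]
print(np.histogram(P[:,2],bins=range(60,112,3)))
m=(np.hypot(C[...,0]-530,C[...,1]-187)<40)&(C[...,2]>62)&(C[...,2]<74); print(np.histogram(C[m][:,2],bins=range(62,75)))
E
```

```text
wrist 497 [532.4 187.4  94.1] [93.8 94.9 95.7]
scene 37 [530.  192.   93.6] [88.5 95.1 96.4]
top 0  
19.875 [528.9 108.7 197.3] [0.2 0.7 0.4]
(array([  0,   0,   0,   0,  11,  24,  29,  12,  34,  31,  43, 311,   2,
         0,   0,   0,   0]), array([ 60,  63,  66,  69,  72,  75,  78,  81,  84,  87,  90,  93,  96,
        99, 102, 105, 108, 111]))
(array([ 14,  20, 113, 546, 661, 108,  14,  36,  38,  21,   6,   3]), array([62, 63, 64, 65, 66, 67, 68, 69, 70, 71, 72, 73, 74]))
```

```bash
python3 -c "
from cell import ctrl
print(ctrl.job_done())"
```

```text
the job is handed in; nothing more can be done
None
```

The stage is locked and the job is handed in at about 20 s: the pin dropped into the eye and was pressed home, its head top measuring 94 mm, which puts the collar on the knuckle; the force peaked at about 17 N as the collar seated, and the boat and glassware were never approached.

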